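# Press a taper-shank holder into the bench spindle's spring collet

## Robot

A 7-joint arm with a two-finger parallel gripper is mounted at the origin on a cart in front of the work surface, level with it; the furniture and walls round the work are solid. World frame = base frame: x ahead of the robot, y to its left, z up, the work surface at z = 0. Lengths are in m, angles in rad, forces in N, time in s.
With the tool pointing down it reaches from about 0.4 to 0.875 m from the base axis. Payload 6.5 kg.
Tool frame: the origin (TCP) lies at the very end of the fingers, on their centre line; the grasp point (between the pads) lies 19 mm behind it; z points along the fingers, y is the direction in which the jaws open and shut (so a half turn about z gives the same grasp; the last joint's range is limited). The gripper opens to 85 mm and grips with 20 to 120 N. Pads are 22 mm wide; open, the fingers measure 114 mm over their backs; the gripper's body (76 mm by 85 mm) begins 54 mm behind the grasp point. The pads swing forward as they close: fully open they stand 13 mm farther back than shut.
Start: joints at [1.135, 0.536, -0.004, 1.538, 0.003, 1.067, -0.071], TCP at [0.235, -0.606, 0.231] pointing down, gripper open.
Joint ranges: [-2.7, 2.7], [-0.37, 2.16], [-1.27, 1.26], [0.24, 2.4], [-1.31, 4.45], [0.19, 1.91], [-2.76, 2.76]. Speed limits (rad/s): [2.39, 2.39, 3.14, 3.14, 3.14, 3.14, 3.14].

## Interface

Orientations are given as a unit quaternion [w, x, y, z].
In Python, from rig import * gives the robot as it stands.
- The arm moves only by the tool drive_tool, never from a script. Its arguments are lists of equal length, an entry for each row: "slide": the shift along the tool's x, y, z in mm, a list of three; "angular": the turn, a rotation vector about the tool's x, y, z in rad, a list of three; "claw": the closure, from -1 (fully open) to 1 (shut). In form: {"slide": [[x, y, z], ...], "angular": [[ax, ay, az], ...], "claw": [claw, ...]}. A call has exactly 10 rows; each row is the pose to reach, as a shift and turn from the pose commanded when the call began, along the tool's axes at that moment; what a row does not reach only later rows make up. A row lasts 1/10 s, in which the tool goes at most 50 mm and 8.59 degrees, less where a joint would pass 70% of its speed; a pose out of reach is approached as far as the arm can. A call with a gripper value outside its range is refused whole. The fingers move at their own pace and stop on an object; "squeeze" is the grip in N (left out, the last holds). Time passes only in rows, so rows that repeat a pose let the fingers close, or fill a call up. It gives the time, the measured TCP pose, the force and the opening at its end, in the units of the state.
- sense(): the state, without advancing time (a new reading comes with each control period).
- capture(name): name is "scene" or "top" or "wrist"; returns the picture (420x560x3 uint8, red, green, blue); there is no depth.
- calibration(name): a dict with "fx", "fy", "cx", "cy" (pixels), "extrinsics" (4x4, takes a point from camera to world coordinates); the wrist camera has in their place "hand_eye" (4x4, takes a point from camera to tool coordinates, whose origin is the TCP and whose axes are the flange's). Camera axes: x right, y up, looking along -z (the intrinsics and any distortion apply to the point x, -y, -z); pixel columns grow to the right and rows downward; lengths in m; the calibration is good to about 2 mm. A picture is of the moment at which its call begins: read the wrist's pose just before it. calibration takes no time and is no camera call.
- job_done(): hands the job in, once; it reports no verdict.
Trained networks look in the newest picture that a camera, given by its name, has taken for a name from the list of things; names that differ only in an ending like _2 or _b are one class to them, and where a whole thing is asked for, a point or a joint stands for the part that bears it (a point fixed in the world has none). Each returns a list of dicts, best first, with "confidence" (0 to 1); they miss things now and then, are a little off and sometimes report something else, mostly with a low value. They report only what shows in the picture. A call takes as long as a camera call. They do not tell look-alikes from the thing itself.
- spot_in(camera, query): "centre" ([row, column] in pixels, amid what is visible of it).
- outline_of(camera, query): "region" (420x560 bool, what is visible of it) and "centre" ([row, column] in pixels, amid what is visible of it).
The state is a dict: "t": time; "joint_pos": joint angles; "qvel": joint speeds; "joint_efforts": joint torques, N m; "tool_pos": TCP position; "ee_rot": TCP orientation; "force": force on the tool from outside, world axes, zero at the start; "torque": the same for the moment, N m; "finger_gap": opening from 0.0 (shut) to 1.0 (fully open).
Only numpy, scipy, OpenCV 4.12 (cv2) and the standard library are available. Lean on these libraries where they do the work, as an engineer would, in place of code of your own. Each camera call takes 0.05 s, during which the arm holds its last target.

## Task

Take the specimen holder with the tapered shank out of its storage block, stand it shank down in the collet of the bench spindle, and press it straight down, slowly and steadily, past the collet's light first give, until it resists with about 16 N and the taper is wedged tight in the jaws. How deep that is cannot be seen, so go by the feel of the push; 19 N or more, or a blow, can overstrain the collet. Then let go so that friction alone holds the holder upright; do not drop it, and leave the pot, the oil bottle and the cover-glass box where they stand.

Things in the scene. Friction and masses are not known exactly. Their poses are not given: they have to be found in the camera images.
- holder: Loose specimen holder, about 80 g, 96 mm tall, round about its z axis (up). Origin: centre of the shank's lower end. Steel tapered shank z 0 to 28 mm, 12 to 26 mm diameter (radius grows 0.25 mm per mm), neck 23 mm; flange 36 mm diameter, z 50 to 55; black ribbed cylindrical grip 26 mm diameter, z 55 to 96. At first it hangs by its flange in the block, origin 6 mm above the work surface.
- head_top (a point): Centre of the holder's flat top, 96 mm above its origin; the place to push on. Push felt: first about 4 N while the collet gives way by 0 to 10 mm (differs from run to run) to its seat; from there it grows 4 to 5.5 N per mm (friction varies). The taper grips well from 10 to 13 N on, is overstrained at 19 to 23 N, and stays where it is when let go (self-locking).
- block: Blue storage block, fixed, 70 x 70 x 56 mm, with a through hole of 30 mm diameter in its middle. Origin: centre of its underside, on the work surface; z up.
- spindle: Grey bench spindle, fixed: base plate 96 x 96 x 12 mm, ribbed round column of 70 mm diameter with a bright ring on top, 60 mm high in all. Origin: centre of its underside, z up. In its 40 mm mouth a collet floats: three sprung brass jaws with the shank's taper, moving apart together, 20 mm opening between their tops.
- socket (a point): Centre of the spindle's mouth, on the collet's axis, 60 mm above the work surface, z up. The collet's height and that of its seat vary from run to run and are not reported: the jaws' tops lie 3 to 25 mm below the mouth, and the shank first touches them with the holder's origin 19 to 41 mm below the mouth, and is tight with it 31 to 46 mm below.
- pot: Bystander: specimen pot with a yellow cap, 50 mm diameter, 55 mm tall; origin at the centre of its underside.
- oil: Bystander: small brown bottle with a black cap, 28 mm diameter, 57 mm tall; origin at the centre of its underside.
- cover_box: Bystander: small blue cover-glass box with a clear lid, 34 x 34 x 17 mm; origin at the centre of its underside.
Mind the look-alikes: they are no part of the job. What is shaped like the holder but green or pink is not meant.

How it is judged:
On the way, in this order (a step that is already met when the one before it is completed fails the run):
1. the holder is lifted clear of the block (height (world z) of holder above 0.055 m), for 0.1 s.
2. the shank stands in the spindle's mouth (horizontal distance between holder and socket below 0.005 m and z of holder in the frame of socket below -0.01 m and angle between holder's own z axis and vertical below 0.15 rad), for 0.05 s.
3. the taper is wedged tight in the jaws (contact force between holder and spindle above 13 N), for 0.2 s.
At the end, for the whole second after the job is handed in: The holder stands in the collet, within 3 mm of its axis and within 0.08 rad of upright, its shank's end at least 29 mm below the spindle's mouth, at rest and released, and still wedged so tight that the jaws squeeze the shank with more than 13 N in all (what a push of 10 to 13 N leaves behind) (contact force between holder and spindle above 13 N and horizontal distance between holder and socket below 0.003 m and z of holder in the frame of socket below -0.029 m and angle between holder's own z axis and vertical below 0.08 rad and linear speed of holder below 0.01 m/s); the robot touches nothing.
It fails at once if the collet is overstrained or struck: the jaws bear on the shank with more than 30 N in all (a push of 19 to 23 N) (contact force between holder and spindle above 30 N).
It fails at once if the robot itself presses on the spindle with more than 25 N (contact force between the arm and spindle above 25 N).
It fails at once if the holder is dropped or thrown (linear speed of holder above 0.4 m/s and contact force between the fingers and holder below 0.1 N).
It fails at once if a bystander is pushed more than 15 mm or tipped over (distance of any of pot, oil, cover_box from where it was at the start of the episode above 0.015 m or angle between any of pot, oil, cover_box's own z axis and vertical above 0.4 rad).
It also fails if it takes over 54 s, if anything falls off the work surface, if the arm or the gripper's body presses on something with over 40 N, if the wrist force passes 120 N, or if a joint passes its speed limit or range.

## Working session

There is one attempt and no reset: what is moved stays moved. The work goes in short steps, Python scripts to look and compute and a tool call to move; the robot and the scene stay as the last step left them, time stands still between calls to the robot, and variables do not carry over. Pictures are saved under pics/ and viewed, and the job is handed in when it is done.

Besides the shell and the picture viewer there is one more tool, called after ">>>" as name(argument=value, ...) on one line, values as JSON. drive_tool: Moves the arm, as the interface text tells. Its arguments: {"type":"object","properties":{"slide":{"type":"array","items":{"type":"array","items":{"type":"number"}}},"angular":{"type":"array","items":{"type":"array","items":{"type":"number"}}},"claw":{"type":"array","items":{"type":"number"}},"squeeze":{"type":"number"}},"required":["slide","angular","claw"]}

```bash
mkdir -p pics; ls
python3 - <<'E'
from rig import *
import cv2,numpy as np
s=sense();print(s)
for c in ["scene","top","wrist"]:
    im=capture(c);cv2.imwrite(f"pics/{c}0.png",im[:,:,::-1]);k=calibration(c);print(c,k)
    for q in ["holder","block","spindle","pot","oil","cover_box"]:
        try: print(q,[(np.round(d["centre"],1).tolist(),round(d["confidence"],2)) for d in spot_in(c,q)][:4])
        except Exception as e: print(q,e)
print(sense()["t"])
E
```

```text
pics
{'t': 0.0, 'joint_pos': array([ 1.13485651,  0.53720518, -0.0044187 ,  1.53887932,  0.00259863,
        1.06730801, -0.07117107]), 'qvel': array([-6.94650034e-04,  1.25791039e-03, -7.43045545e-04, -7.29741017e-05,
        7.20849370e-04, -1.20876900e-03, -4.54137941e-04]), 'joint_efforts': array([ 3.87343734e-04, -5.83410072e+01,  1.04899518e+00, -2.59100497e+01,
        1.22934580e-02,  9.57055483e-03, -2.95566554e-05]), 'tool_pos': array([ 0.23463068, -0.60548498,  0.23038559]), 'ee_rot': array([-8.66214613e-04,  9.82952138e-01,  1.83859427e-01, -2.33359704e-04]), 'force': array([-0.29902414, -0.63060419, -0.13080053]), 'torque': array([ 0.04328242,  0.01498248, -0.03193652]), 'finger_gap': 1.0016315040132515}
scene {'fx': 480.53865104727623, 'fy': 480.53865104727623, 'cx': 285.14356863393334, 'cy': 202.6706371609077, 'extrinsics': array([[-0.79731909,  0.33100357, -0.50469684,  0.10423562],
       [-0.60321105, -0.46536405,  0.64774435,  0.78609105],
       [-0.02046207,  0.82089764,  0.57070865,  0.57161465],
       [ 0.        ,  0.        ,  0.        ,  1.        ]])}
hol
[... 803 characters left out ...]
([148.9, 238.1], 0.71), ([199.8, 240.3], 0.69)]
spindle []
pot [([147.5, 337.4], 0.78)]
oil [([149.4, 279.3], 0.61), ([213.6, 321.3], 0.45)]
cover_box [([146.5, 239.5], 0.6)]
wrist {'fx': 320.39037423113285, 'fy': 320.39037423113285, 'cx': 281.8692029091128, 'cy': 201.85519888241893, 'hand_eye': array([[-7.80622036e-05,  9.46998984e-01,  3.21236545e-01,
         8.36634167e-02],
       [ 9.99999992e-01,  1.06406862e-04, -7.06799639e-05,
         8.18892435e-04],
       [-1.01115627e-04,  3.21236536e-01, -9.46998985e-01,
        -1.42375867e-01],
       [ 0.00000000e+00,  0.00000000e+00,  0.00000000e+00,
         1.00000000e+00]])}
holder []
block []
spindle []
pot []
oil []
cover_box []
1.05
```

View pics/scene0.png

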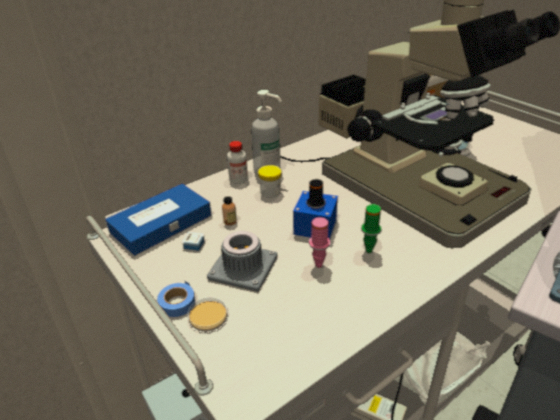

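View pics/top0.png

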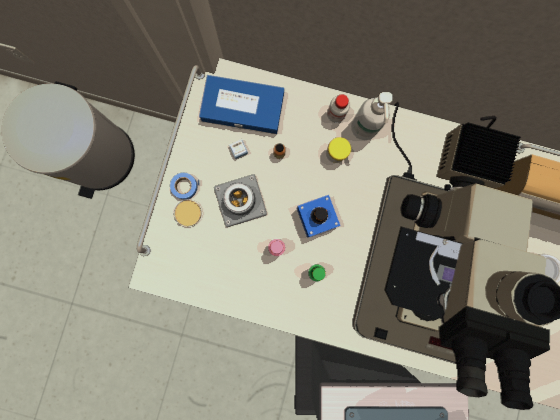

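```bash
cat > h.py <<'E'
from rig import *
import cv2,numpy as np
from scipy.spatial.transform import Rotation as R
def T_wc(c,s=None):
    k=calibration(c)
    if c!="wrist": return k,np.array(k["extrinsics"])
    s=s or sense(); T=np.eye(4);q=s["ee_rot"];T[:3,:3]=R.from_quat([q[1],q[2],q[3],q[0]]).as_matrix();T[:3,3]=s["tool_pos"]
    return k,T@np.array(k["hand_eye"])
def ray(c,rc,s=None):
    k,T=T_wc(c,s); d=np.array([(rc[1]-k["cx"])/k["fx"],-(rc[0]-k["cy"])/k["fy"],-1.])
    return T[:3,3],T[:3,:3]@d
def onz(c,rc,z,s=None):
    o,d=ray(c,rc,s); return o+d*(z-o[2])/d[2]
def proj(c,p,s=None):
    k,T=T_wc(c,s); q=np.linalg.inv(T)@np.append(p,1); return np.array([k["cy"]-k["fy"]*q[1]/-q[2],k["cx"]+k["fx"]*q[0]/-q[2]])
E
python3 - <<'E'
from h import *
for n,rc,z in [("holder top",(215,320),.102),("block top",(217,318),.056),("socket",(198,239),.06),("pink",(246,277),.09),("green",(272,318),.09),("pot",(148.5,339),.055),("oil",(150,279),.057),("box",(149,238),.017)]:
    p=onz("top",rc,z);print(n,p.round(3),np.hypot(*p[:2]).round(3),proj("scene",p).round(0))
im=cv2.imread("pics/top0.png")[130:300,200:360];cv2.imwrite("pics/z.png",cv2.resize(im,None,fx=4.5,fy=3.5*4.5/3.5*.78,interpolation=2)[:600])
im=cv2.imread("pics/scene0.png")[160:300,170:400];cv2.imwrite("pics/zs.png",cv2.resize(im,None,fx=3.4,fy=3.4,interpolation=2)[:600])
E
```

```text
holder top [0.51  0.172 0.102] 0.538 [184. 316.]
block top [0.51  0.172 0.056] 0.538 [204. 316.]
socket [0.547 0.338 0.06 ] 0.643 [241. 242.]
pink [0.448 0.257 0.09 ] 0.516 [224. 319.]
green [0.397 0.175 0.09 ] 0.433 [211. 371.]
pot [0.657 0.127 0.055] 0.67 [171. 269.]
oil [0.652 0.255 0.057] 0.7 [200. 229.]
box [0.663 0.346 0.017] 0.748 [238. 194.]
```

View pics/zs.png

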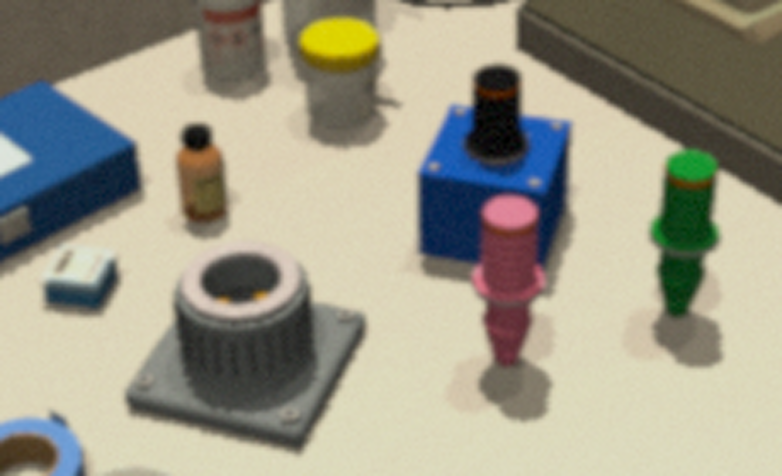

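View pics/wrist0.png

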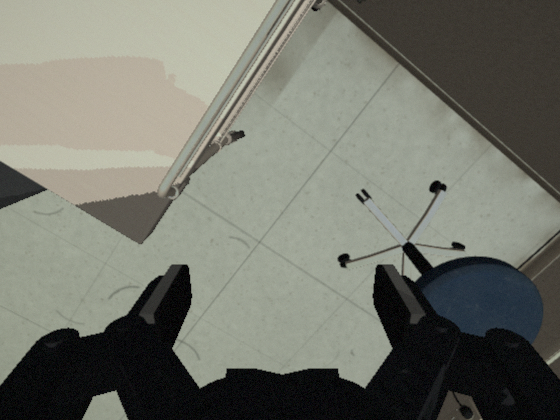

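Run:
```python
from h import *
def tri(a,b):
    o1,d1=ray("top",a);o2,d2=ray("scene",b)
    A=np.c_[d1,-d2];t=np.linalg.lstsq(A,o2-o1,rcond=None)[0]
    p,q=o1+t[0]*d1,o2+t[1]*d2;return ((p+q)/2).round(3),np.linalg.norm(p-q).round(3)
for n,a,b in [("eyeL",(390,475),(48,497)),("eyeR",(398,513),(22,552)),("eyeLtop",(340,472),(30,480)),("basecornerNear",(340,358),(235,460)),("basecornerfar",(178,392),(170,325)),("knob",(208,425),(130,365)),("holder",(215,320),(186,316)),("lamp",(135,455),(90,345)),("head turret",(295,530),(5,462)),("bottle",(98,386),(96,265)),("redbottle",(102,342),(146,236))]: print(n,tri(a,b))
```

```text
eyeL (array([ 0.275, -0.001,  0.35 ]), np.float64(0.047))
eyeR (array([ 0.244, -0.056,  0.371]), np.float64(0.009))
eyeLtop (array([ 0.324, -0.004,  0.361]), np.float64(0.008))
basecornerNear (array([0.26 , 0.089, 0.046]), np.float64(0.009))
basecornerfar (array([0.601, 0.002, 0.016]), np.float64(0.002))
knob (array([ 0.525, -0.031,  0.123]), np.float64(0.002))
holder (array([0.511, 0.172, 0.096]), np.float64(0.0))
lamp (array([ 0.638, -0.087,  0.168]), np.float64(0.047))
head turret (array([ 0.385, -0.078,  0.377]), np.float64(0.005))
bottle (array([0.722, 0.056, 0.182]), np.float64(0.004))
redbottle (array([0.75 , 0.124, 0.085]), np.float64(0.0))
```

>>> drive_tool(slide=[[0, 0, -45], [0, 0, -90], [0, 0, -140], [0, 0, -190], [0, 0, -240], [0, 0, -290], [20, -10, -310], [55, -35, -310], [95, -60, -310], [135, -85, -310]], angular=[[0, 0, 0], [0, 0, 0], [0, 0, 0], [0, 0, 0], [0, 0, 0], [0, 0, 0], [0, 0, 0], [0, 0, 0], [0, 0, 0], [0, 0, 0]], claw=[-1, -1, -1, -1, -1, -1, -1, -1, -1, -1], squeeze=60)

```text
t: 2.05
tool_pos: [0.3307, -0.4766, 0.5415]
ee_rot: [0.0, 0.983, 0.183, 0.0]
force: [0.4, -0.5, 0.8]
finger_gap: 0.998
```

Run:
```python
from h import *
s=sense();print(s["t"],s["tool_pos"],s["joint_pos"].round(2),s["force"])
for c in ["wrist","top"]:cv2.imwrite(f"pics/{c}1.png",capture(c)[:,:,::-1])
```

```text
2.05 [ 0.33070576 -0.47662824  0.5414516 ] [ 0.92  0.27 -0.05  1.2   0.01  1.67 -0.33] [ 0.37526718 -0.46585124  0.77947548]
```

View pics/wrist1.png

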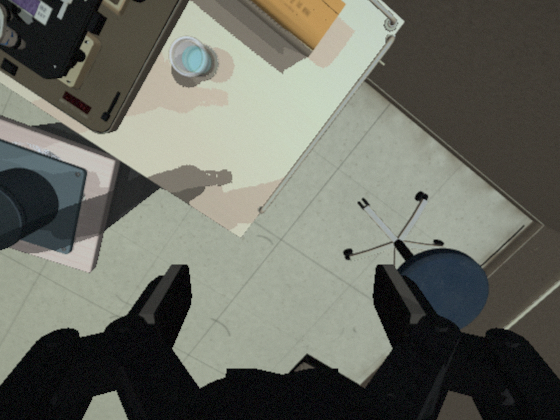

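>>> drive_tool(slide=[[35, -30, 0], [72, -62, 0], [110, -95, 0], [147, -127, 0], [184, -158, 0], [215, -195, 0], [240, -240, 0], [265, -285, 0], [287, -330, 0], [308, -374, 0]], angular=[[0, 0, 0], [0, 0, 0], [0, 0, 0], [0, 0, 0], [0, 0, 0], [0, 0, 0], [0, 0, 0], [0, 0, 0], [0, 0, 0], [0, 0, 0]], claw=[-1, -1, -1, -1, -1, -1, -1, -1, -1, -1])

```text
t: 3.15
tool_pos: [0.4818, -0.0182, 0.5415]
ee_rot: [0.0, 0.983, 0.184, 0.0]
force: [0.1, 0.9, 0.2]
finger_gap: 1.003
```

>>> drive_tool(slide=[[24, -44, 0], [48, -88, 0], [70, -130, 0], [70, -130, 50], [70, -130, 100], [70, -130, 150], [70, -130, 200], [70, -130, 240], [70, -130, 250], [70, -130, 250]], angular=[[0, 0, 0], [0, 0, 0], [0, 0, 0], [0, 0, 0], [0, 0, 0], [0, 0, 0], [0, 0, 0], [0, 0, 0], [0, 0, 0], [0, 0, 0]], claw=[-1, -1, -1, -1, -1, -1, -1, -1, -1, -1])

```text
t: 4.15
tool_pos: [0.4999, 0.1263, 0.2908]
ee_rot: [-0.0, 0.983, 0.184, -0.001]
force: [1.0, -0.2, 0.8]
finger_gap: 1.005
```

Run:
```python
from h import *
s=sense();print(s["t"],s["tool_pos"],s["ee_rot"],s["joint_pos"].round(2),s["force"])
for c in ["wrist","top"]:cv2.imwrite(f"pics/{c}2.png",capture(c)[:,:,::-1])
print(proj("wrist",[.51,.172,.102]),proj("wrist",[.547,.338,.06]))
for q in ["holder","block","spindle"]: print(q,[(np.round(d["centre"],1).tolist(),round(d["confidence"],2)) for d in spot_in("wrist",q)][:4])
```

```text
4.15 [0.49989711 0.12629959 0.29075219] [-1.38146106e-06  9.82978671e-01  1.83716264e-01 -1.12582349e-03] [ 0.11  0.29 -0.53  1.8   0.16  1.1  -1.68] [ 0.97228786 -0.2080385   0.83020601]
[153.96976839 244.00223783] [ 59.83336327 113.80861229]
holder [([170.1, 160.3], 0.95), ([230.7, 217.8], 0.8), ([140.5, 247.2], 0.57)]
block [([126.0, 252.9], 0.64)]
spindle [([54.6, 131.5], 0.93)]
```

View pics/wrist2.png

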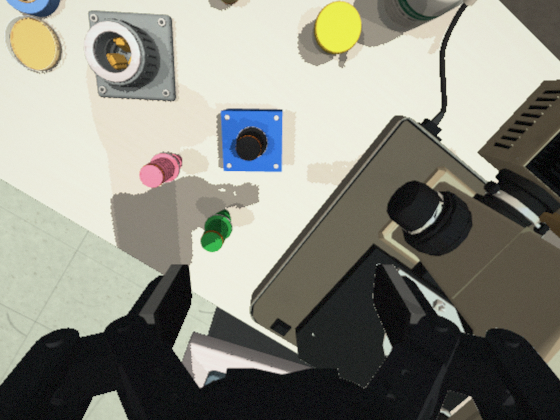

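Run:
```python
from h import *
im=cv2.imread("pics/wrist2.png");a=im[100:180,210:290];b=im[10:110,75:185]
A=cv2.resize(a,(560,560),interpolation=2)
cv2.imwrite("pics/za.png",A);cv2.imwrite("pics/zb.png",cv2.resize(b,(616,560),interpolation=2))
hsv=cv2.cvtColor(im,cv2.COLOR_BGR2HSV)
m=cv2.inRange(hsv,(105,120,60),(130,255,255));m[:90]=0;m[190:]=0;m[:,:200]=0;m[:,300:]=0
c=max(cv2.findContours(m,0,2)[0],key=cv2.contourArea);print(cv2.minAreaRect(c))
for n,rc,z in [("head",(147,249),.102),("blk",cv2.minAreaRect(c)[0][::-1],.056),("ring",(54,114),.06)]: print(n,onz("wrist",rc,z).round(4))
```

```text
((251.0, 139.5), (61.0, 60.0), 90.0)
head [0.5187 0.1695 0.102 ]
blk [0.5195 0.172  0.056 ]
ring [0.5527 0.3389 0.06  ]
```

View pics/za.png

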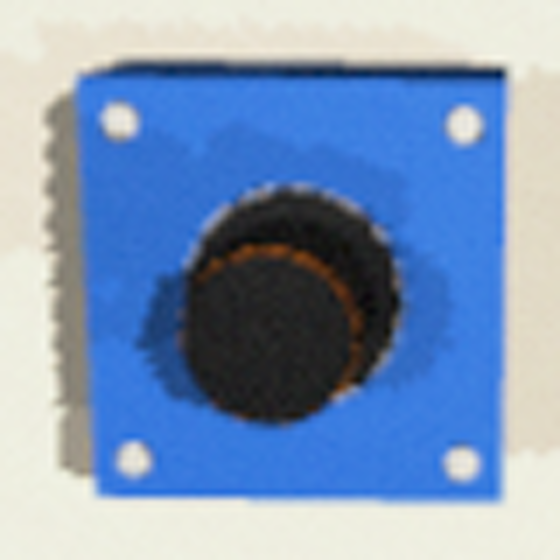

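View pics/zb.png

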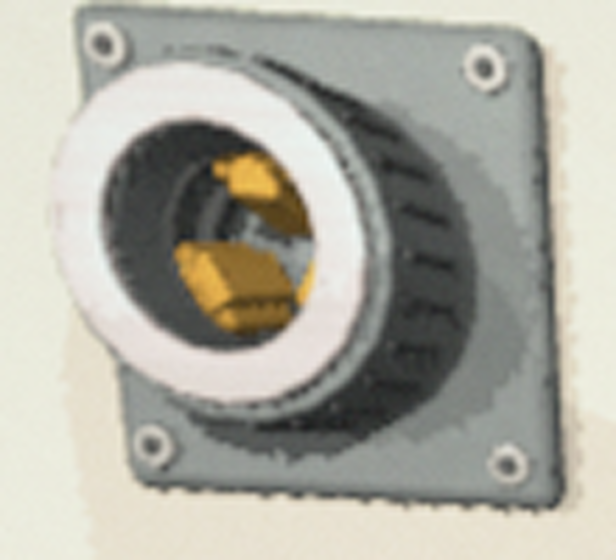

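>>> drive_tool(slide=[[10, -10, 20], [20, -20, 50], [34, -34, 80], [34, -34, 110], [34, -34, 130], [34, -34, 130], [34, -34, 130], [34, -34, 130], [34, -34, 130], [34, -34, 130]], angular=[[0, 0, 0], [0, 0, 0], [0, 0, 0], [0, 0, 0], [0, 0, 0], [0, 0, 0], [0, 0, 0], [0, 0, 0], [0, 0, 0], [0, 0, 0]], claw=[-1, -1, -1, -1, -1, -1, -1, -1, -1, -1])

```text
t: 5.4
tool_pos: [0.5202, 0.1708, 0.1623]
ee_rot: [-0.0, 0.983, 0.184, 0.001]
force: [0.1, 0.1, 0.7]
finger_gap: 0.998
```

Run:
```python
from h import *
s=sense();print(s["t"],s["tool_pos"],s["ee_rot"],s["force"])
for c in ["wrist","top","scene"]:cv2.imwrite(f"pics/{c}3.png",capture(c)[:,:,::-1])
print(proj("wrist",[.519,.170,.102]),proj("wrist",[.519,.170,.056]), proj("wrist",s["tool_pos"]))
im=cv2.imread("pics/wrist3.png");cv2.imwrite("pics/z3.png",cv2.resize(im[160:360,160:420],None,fx=3,fy=3,interpolation=2))
```

```text
5.4 [0.52024882 0.17083259 0.16230849] [-1.34264324e-05  9.82975308e-01  1.83735559e-01  8.88216260e-04] [0.1164158  0.13637363 0.69708721]
[224.32730026 281.25024917] [202.55911209 281.34014115] [268.10945301 280.40924724]
```

View pics/wrist3.png

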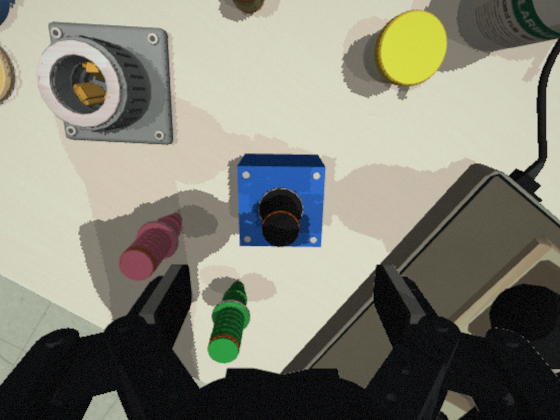

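View pics/z3.png

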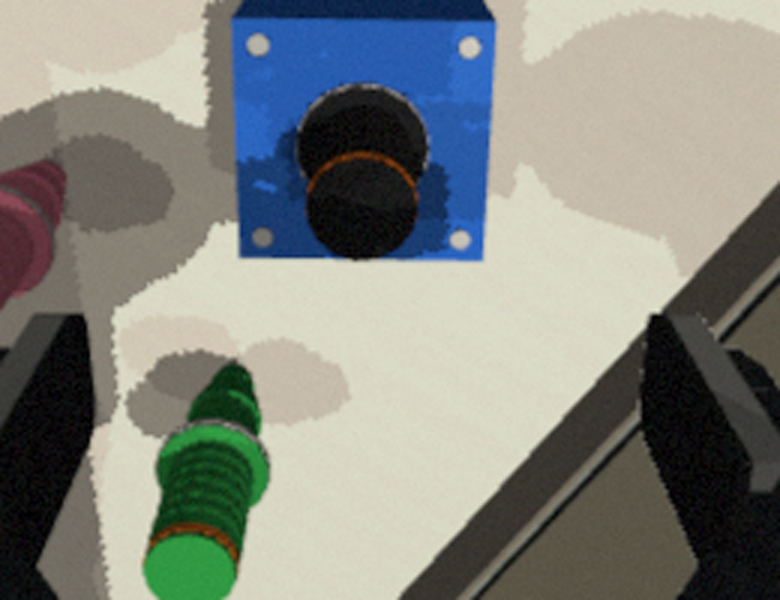

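View pics/top3.png

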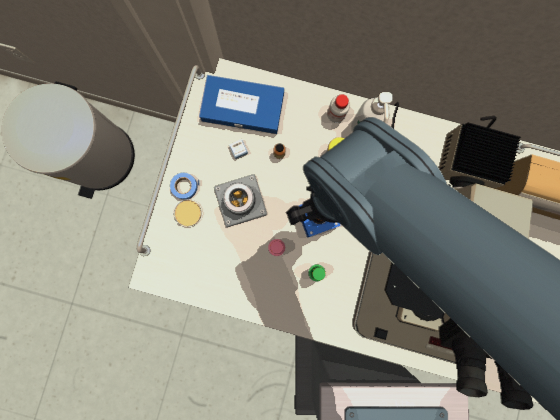

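Run:
```python
from h import *
for n,rc,z in [("head",(228.7,280.3),.102),("blk",(206,281),.056),("ring",(83.5,78),.06)]: print(n,onz("wrist",rc,z).round(4))
im=cv2.imread("pics/wrist3.png");cv2.imwrite("pics/z3b.png",cv2.resize(im[10:160,20:190],None,fx=4,fy=4,interpolation=2))
im=cv2.imread("pics/scene3.png");cv2.imwrite("pics/z3s.png",cv2.resize(im[130:280,250:420],None,fx=4,fy=4,interpolation=2))
```

```text
head [0.5157 0.1694 0.102 ]
blk [0.5161 0.1692 0.056 ]
ring [0.5516 0.3385 0.06  ]
```

View pics/z3b.png

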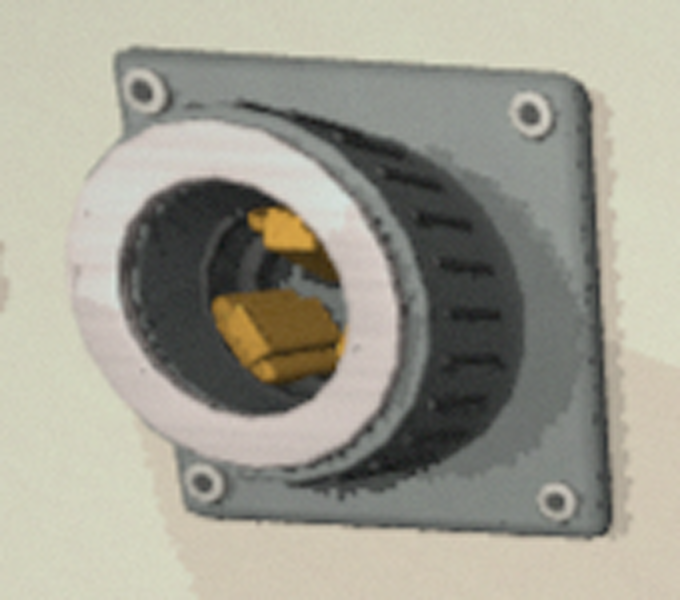

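View pics/z3s.png

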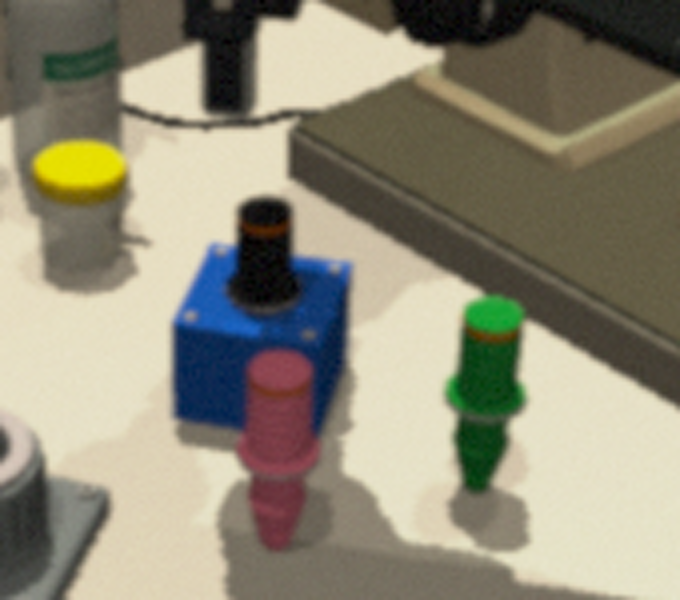

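>>> drive_tool(slide=[[-5, 0, 20], [-5, 0, 45], [-5, 0, 65], [-5, 0, 85], [-5, 0, 94], [-5, 0, 94], [-5, 0, 94], [-5, 0, 94], [-5, 0, 94], [-5, 0, 94]], angular=[[0, 0, 0], [0, 0, 0], [0, 0, 0], [0, 0, 0], [0, 0, 0], [0, 0, 0], [0, 0, 0], [0, 0, 0], [0, 0, 0], [0, 0, 0]], claw=[-1, -1, -1, -1, -1, -1, -1, -1, -1, -1])

```text
t: 6.55
tool_pos: [0.5153, 0.169, 0.0679]
ee_rot: [-0.0, 0.983, 0.184, 0.001]
force: [0.3, 0.3, -0.7]
finger_gap: 1.0
```

Run:
```python
from h import *
s=sense();print(s["t"],s["tool_pos"],s["force"])
im=capture("wrist");cv2.imwrite("pics/wrist4.png",im[:,:,::-1])
```

```text
6.55 [0.51534298 0.16903654 0.06787505] [ 0.26339537  0.30717044 -0.65111301]
```

View pics/wrist4.png

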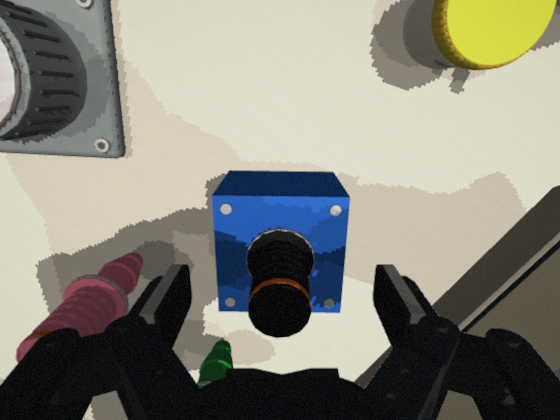

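>>> drive_tool(slide=[[0, 0, 0], [0, 0, 0], [0, 0, 0], [0, 0, 0], [0, 0, 0], [0, 0, 0], [0, 0, 0], [0, 0, 0], [0, 0, 0], [0, 0, 0]], angular=[[0, 0, 0], [0, 0, 0], [0, 0, 0], [0, 0, 0], [0, 0, 0], [0, 0, 0], [0, 0, 0], [0, 0, 0], [0, 0, 0], [0, 0, 0]], claw=[1, 1, 1, 1, 1, 1, 1, 1, 1, 1], squeeze=60)

```text
t: 7.6
tool_pos: [0.515, 0.169, 0.0674]
ee_rot: [0.0, 0.983, 0.184, 0.0]
force: [-1.6, -0.1, 5.3]
finger_gap: 0.279
```

Run:
```python
from h import *
s=sense();print(s["t"],s["tool_pos"],s["force"])
im=capture("wrist");cv2.imwrite("pics/wrist5.png",im[:,:,::-1]);cv2.imwrite("pics/z5.png",cv2.resize(im[160:360,160:420,::-1],None,fx=3,fy=3,interpolation=2))
```

```text
7.6 [0.5150179  0.16895915 0.06742382] [-1.6288704  -0.11380186  5.33051842]
```

View pics/z5.png

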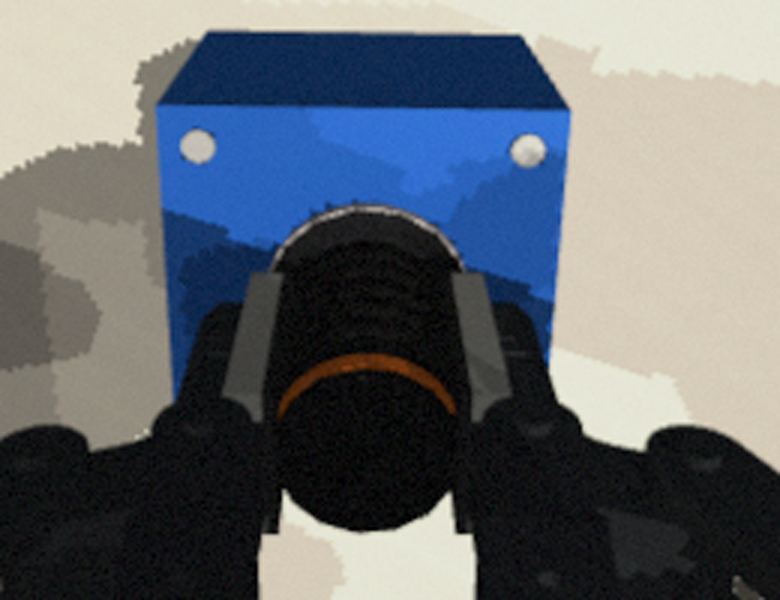

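>>> drive_tool(slide=[[0, 0, -10], [0, 0, -30], [0, 0, -60], [0, 0, -95], [10, -20, -95], [30, -50, -95], [55, -85, -95], [80, -120, -95], [95, -145, -95], [95, -145, -95]], angular=[[0, 0, 0], [0, 0, 0], [0, 0, 0], [0, 0, 0], [0, 0, 0], [0, 0, 0], [0, 0, 0], [0, 0, 0], [0, 0, 0], [0, 0, 0]], claw=[1, 1, 1, 1, 1, 1, 1, 1, 1, 1])

```text
t: 8.65
tool_pos: [0.5496, 0.3444, 0.1626]
ee_rot: [-0.002, 0.982, 0.187, 0.0]
force: [-0.3, 0.2, -0.8]
finger_gap: 0.277
```

Run:
```python
from h import *
s=sense();print(s["t"],s["tool_pos"],s["force"],s["finger_gap"],s["ee_rot"])
im=capture("wrist");cv2.imwrite("pics/wrist6.png",im[:,:,::-1]);cv2.imwrite("pics/z6.png",cv2.resize(im[110:310,160:420,::-1],None,fx=3,fy=3,interpolation=2))
im=capture("scene");cv2.imwrite("pics/z6s.png",cv2.resize(im[130:280,150:320,::-1],None,fx=4,fy=4,interpolation=2))
```

```text
8.65 [0.54961282 0.34439069 0.16262222] [-0.32256592  0.15652648 -0.77121362] 0.2765856082976861 [-2.31279226e-03  9.82414039e-01  1.86701098e-01  8.04918419e-05]
```

View pics/z6.png

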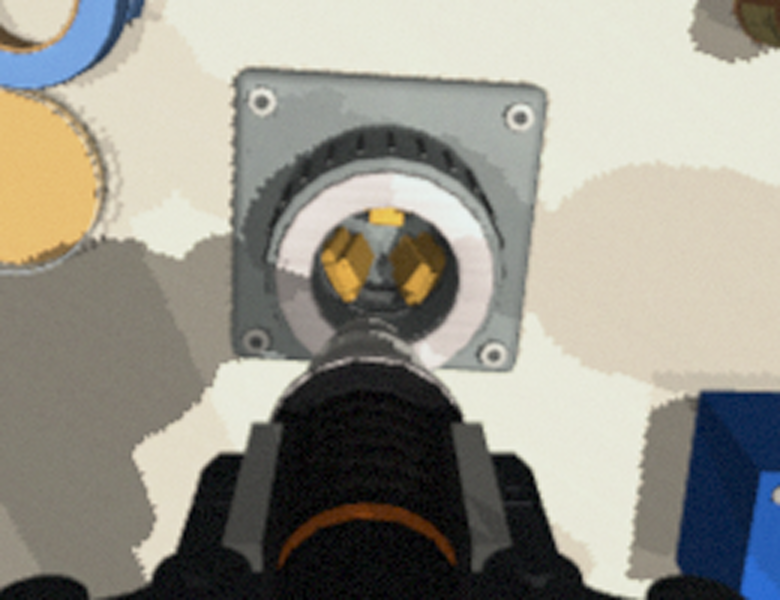

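View pics/z6s.png

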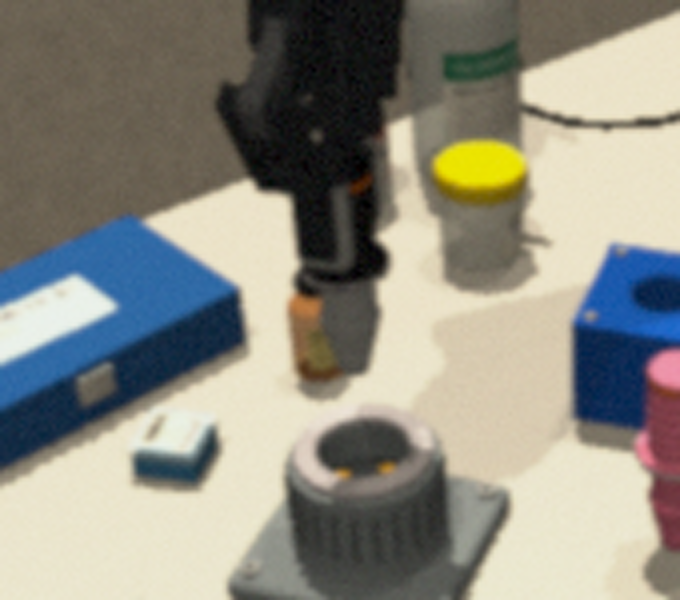

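Run:
```python
from h import *
s=sense();print(s["t"],s["tool_pos"],s["ee_rot"],s["qvel"].round(3))
im=capture("wrist");cv2.imwrite("pics/wrist7.png",im[:,:,::-1]);cv2.imwrite("pics/z7.png",cv2.resize(im[140:240,235:345,::-1],None,fx=6,fy=6,interpolation=2))
for z in (.06,): print(onz("wrist",(196,289),.06,s))
s=sense();print(s["t"],s["tool_pos"],s["ee_rot"])
```

```text
8.75 [0.55054563 0.33874329 0.16200984] [ 1.24401315e-04  9.82830316e-01  1.84511045e-01 -4.77436565e-04] [ 0.031 -0.014  0.025  0.021  0.006  0.002  0.001]
[0.55815377 0.33467238 0.06      ]
8.8 [0.55096441 0.33737749 0.16198556] [ 5.93589923e-04  9.82976573e-01  1.83729455e-01 -4.38611883e-04]
```

View pics/z7.png

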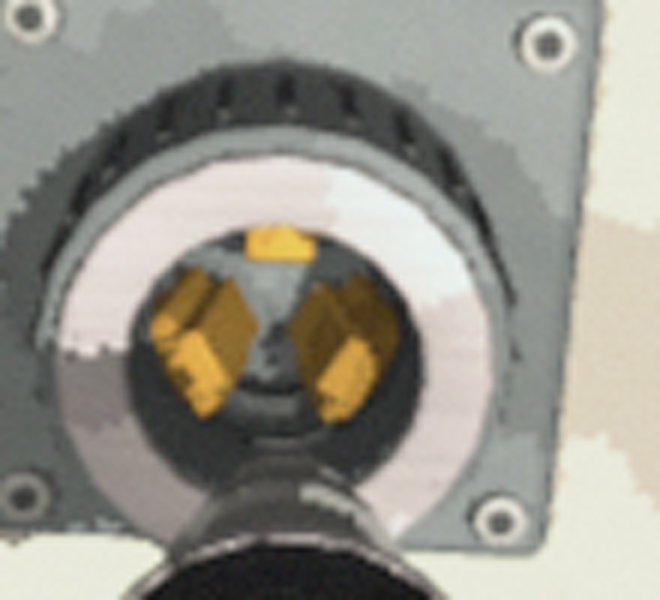

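```bash
cat >> h.py <<'E'
def mk(pos,q):
    return dict(tool_pos=np.array(pos),ee_rot=np.array(q))
def circ(c,s,ctr,r,n=72):
    a=np.linspace(0,2*np.pi,n);return np.array([proj(c,np.array(ctr)+[r*np.cos(t),r*np.sin(t),0],s) for t in a])
def toolpt(s,v):
    q=s["ee_rot"];return s["tool_pos"]+R.from_quat([q[1],q[2],q[3],q[0]]).apply(v)
E
python3 - <<'E'
from h import *
s=mk([0.55054563,0.33874329,0.16200984],[1.24401315e-04,9.82830316e-01,1.84511045e-01,-4.77436565e-04])
from scipy.optimize import least_squares
# inner ring extents: fit ctr so projected circle r=.02 matches col min/max,row min
def f(p):
    c=circ("wrist",s,[p[0],p[1],.06],p[2]);return [c[:,1].min()-(235+130/6),c[:,1].max()-(235+424/6),c[:,0].min()-(140+226/6)]
r=least_squares(f,[.553,.338,.02]);print(r.x,r.cost)
S=r.x
im=cv2.imread("pics/wrist7.png");z=cv2.resize(im[140:340,200:370],None,fx=4,fy=4,interpolation=2)
def dr(c,col): cv2.polylines(z,[np.int32(np.c_[(c[:,1]-200)*4,(c[:,0]-140)*4])],1,col,1)
dr(circ("wrist",s,[S[0],S[1],.06],S[2]),(0,0,255))
for zt,rr in ((61.4,6),(33.4,13),(11.4,18),(6.4,18),(-34.6,13)): dr(circ("wrist",s,toolpt(s,[0,0,zt/1000]),rr/1000),(0,255,0))
cv2.imwrite("pics/z7o.png",z[:600])
d=np.array([S[0]-s["tool_pos"][0],S[1]-s["tool_pos"][1],0]);q=s["ee_rot"];print(R.from_quat([q[1],q[2],q[3],q[0]]).inv().apply(d))
E
```

```text
[0.5515821  0.33884815 0.0197272 ] 2.0194839173657902e-27
[ 1.00393258e-03  2.78194100e-04 -9.69243250e-07]
```

View pics/z7o.png

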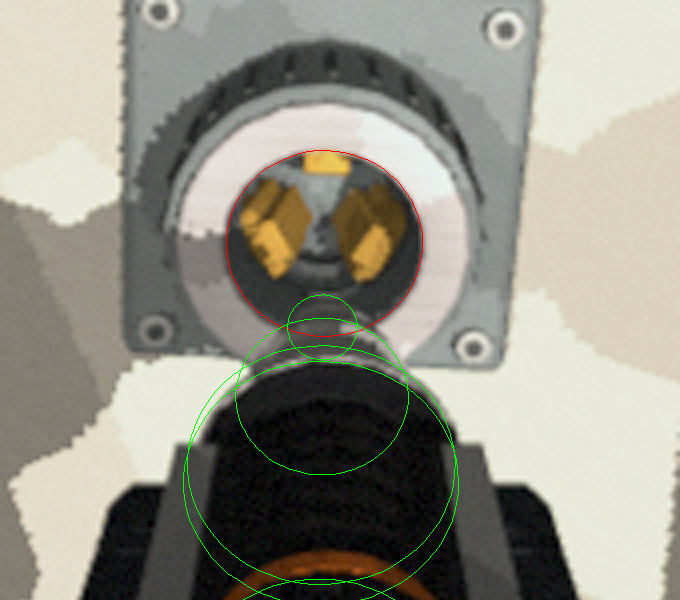

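>>> drive_tool(slide=[[1, -1, 5], [1, -1, 15], [1, -1, 25], [1, -1, 35], [1, -1, 35], [1, -1, 35], [1, -1, 35], [1, -1, 35], [1, -1, 35], [1, -1, 35]], angular=[[0, 0, 0], [0, 0, 0], [0, 0, 0], [0, 0, 0], [0, 0, 0], [0, 0, 0], [0, 0, 0], [0, 0, 0], [0, 0, 0], [0, 0, 0]], claw=[1, 1, 1, 1, 1, 1, 1, 1, 1, 1])

```text
t: 9.8
tool_pos: [0.5518, 0.3398, 0.1275]
ee_rot: [-0.0, 0.983, 0.184, 0.0]
force: [0.1, -0.1, -1.1]
finger_gap: 0.28
```

Run:
```python
from h import *
s=sense();print(s["t"],s["tool_pos"],s["ee_rot"],s["force"],s["qvel"].round(3))
im=capture("wrist");cv2.imwrite("pics/wrist8.png",im[:,:,::-1])
z=cv2.resize(im[140:290,200:370,::-1],None,fx=4,fy=4,interpolation=2);cv2.imwrite("pics/z8.png",z)
def dr(c,col): cv2.polylines(z,[np.int32(np.c_[(c[:,1]-200)*4,(c[:,0]-140)*4])],1,col,1)
dr(circ("wrist",s,[.5516,.3388,.06],.02),(0,0,255))
for zt,rr in ((61.4,6),(33.4,13),(11.4,18),(6.4,18)): dr(circ("wrist",s,toolpt(s,[0,0,zt/1000]),rr/1000),(0,255,0))
cv2.imwrite("pics/z8o.png",z)
im=capture("scene");cv2.imwrite("pics/z8s.png",cv2.resize(im[130:280,150:320,::-1],None,fx=4,fy=4,interpolation=2))
```

```text
9.8 [0.55181829 0.33984889 0.12753081] [-5.01208322e-05  9.82951785e-01  1.83863385e-01  2.02687541e-04] [ 0.09324114 -0.13607085 -1.14827507] [ 0.     0.001  0.001 -0.     0.001  0.001 -0.   ]
```

View pics/z8.png

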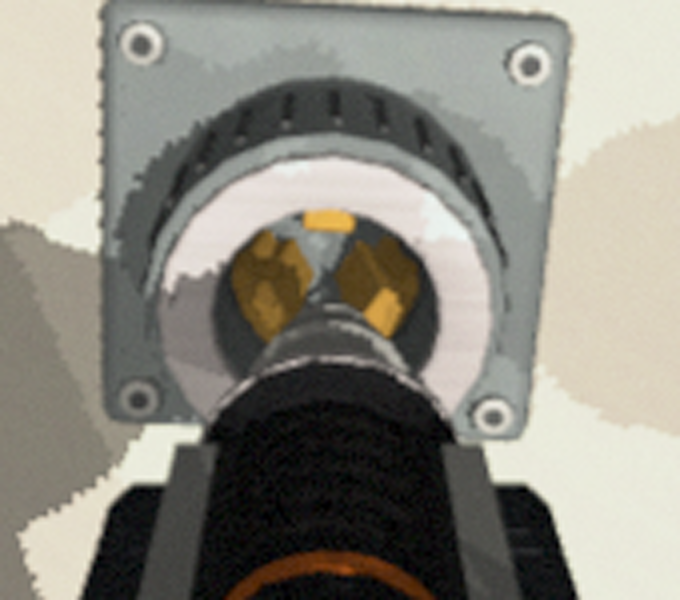

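View pics/z8o.png

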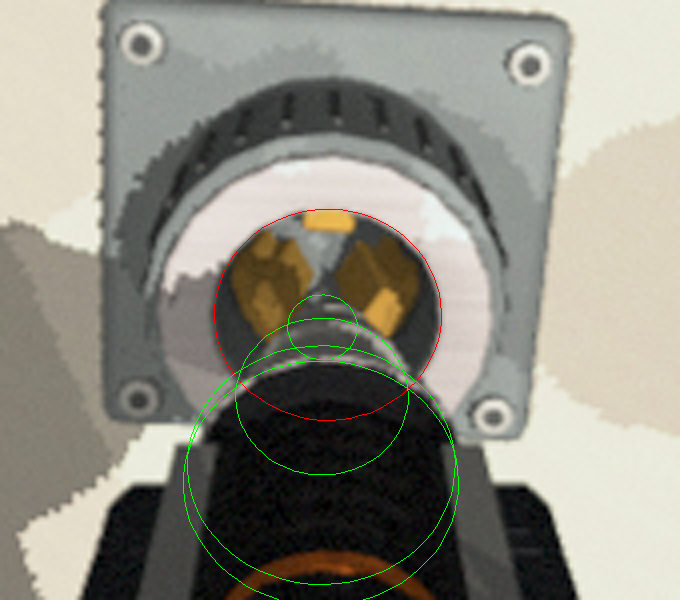

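View pics/z8s.png

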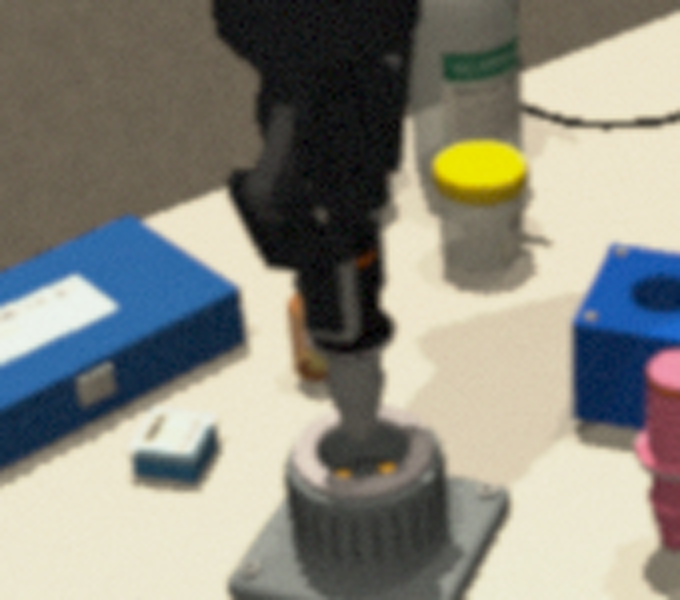

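>>> drive_tool(slide=[[0, 0, 3], [0, 0, 7], [-0.5, 0, 11], [-0.5, 0, 15], [-0.5, 0, 19], [-0.5, 0, 21], [-0.5, 0, 22], [-0.5, 0, 23], [-0.5, 0, 23], [-0.5, 0, 23]], angular=[[0, 0, 0], [0, 0, 0], [0, 0, 0], [0, 0, 0], [0, 0, 0], [0, 0, 0], [0, 0, 0], [0, 0, 0], [0, 0, 0], [0, 0, 0]], claw=[1, 1, 1, 1, 1, 1, 1, 1, 1, 1])

```text
t: 10.9
tool_pos: [0.5513, 0.3397, 0.1044]
ee_rot: [-0.0, 0.983, 0.184, 0.0]
force: [-0.5, 0.3, -0.4]
finger_gap: 0.277
```

Run:
```python
from h import *
s=sense();print(s["t"],s["tool_pos"],s["force"],s["torque"])
im=capture("wrist");cv2.imwrite("pics/wrist9.png",im[:,:,::-1])
z=cv2.resize(im[140:290,200:370,::-1],None,fx=4,fy=4,interpolation=2);cv2.imwrite("pics/z9.png",z)
```

```text
10.9 [0.55128997 0.33967863 0.10442401] [-0.52889517  0.30903034 -0.43840979] [-0.05404183 -0.03202686  0.00751696]
```

View pics/z9.png

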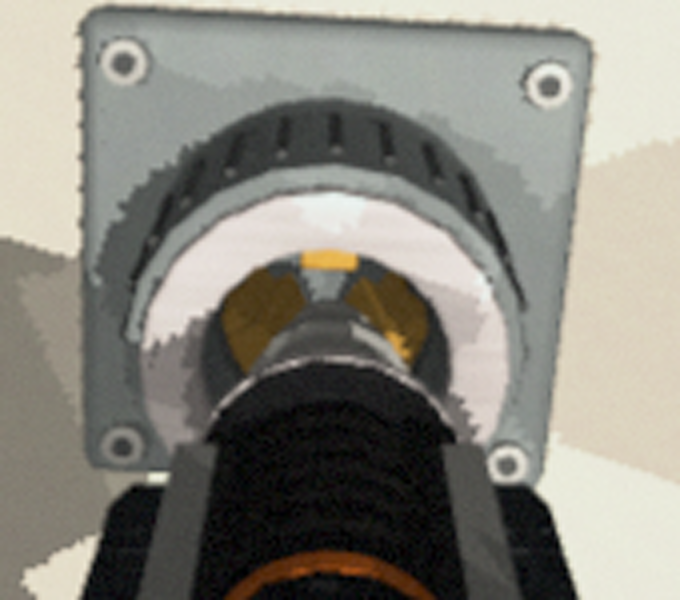

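>>> drive_tool(slide=[[0, 0, 0.6], [0, 0, 1.2], [0, 0, 1.8], [0, 0, 2.4], [0, 0, 3], [0, 0, 3.6], [0, 0, 4.2], [0, 0, 4.8], [0, 0, 5], [0, 0, 5]], angular=[[0, 0, 0], [0, 0, 0], [0, 0, 0], [0, 0, 0], [0, 0, 0], [0, 0, 0], [0, 0, 0], [0, 0, 0], [0, 0, 0], [0, 0, 0]], claw=[1, 1, 1, 1, 1, 1, 1, 1, 1, 1])

```text
t: 11.95
tool_pos: [0.5512, 0.3396, 0.0992]
ee_rot: [0.0, 0.983, 0.184, -0.0]
force: [-0.5, -0.8, -1.1]
finger_gap: 0.28
```

Origin is about 38 mm above the table; still no contact.

>>> drive_tool(slide=[[0, 0, 0.6], [0, 0, 1.2], [0, 0, 1.8], [0, 0, 2.4], [0, 0, 3], [0, 0, 3.6], [0, 0, 4], [0, 0, 4], [0, 0, 4], [0, 0, 4]], angular=[[0, 0, 0], [0, 0, 0], [0, 0, 0], [0, 0, 0], [0, 0, 0], [0, 0, 0], [0, 0, 0], [0, 0, 0], [0, 0, 0], [0, 0, 0]], claw=[1, 1, 1, 1, 1, 1, 1, 1, 1, 1])

```text
t: 12.95
tool_pos: [0.5512, 0.3396, 0.0953]
ee_rot: [-0.0, 0.983, 0.184, 0.0]
force: [-0.0, 0.5, -0.5]
finger_gap: 0.278
```

>>> drive_tool(slide=[[0, 0, 0.6], [0, 0, 1.2], [0, 0, 1.8], [0, 0, 2.4], [0, 0, 3], [0, 0, 3], [0, 0, 3], [0, 0, 3], [0, 0, 3], [0, 0, 3]], angular=[[0, 0, 0], [0, 0, 0], [0, 0, 0], [0, 0, 0], [0, 0, 0], [0, 0, 0], [0, 0, 0], [0, 0, 0], [0, 0, 0], [0, 0, 0]], claw=[1, 1, 1, 1, 1, 1, 1, 1, 1, 1])

```text
t: 13.95
tool_pos: [0.5512, 0.3396, 0.0923]
ee_rot: [-0.0, 0.983, 0.184, 0.0]
force: [0.4, -0.7, -1.0]
finger_gap: 0.278
```

>>> drive_tool(slide=[[0, 0, 0.6], [0, 0, 1.2], [0, 0, 1.8], [0, 0, 2.4], [0, 0, 3], [0, 0, 3], [0, 0, 3], [0, 0, 3], [0, 0, 3], [0, 0, 3]], angular=[[0, 0, 0], [0, 0, 0], [0, 0, 0], [0, 0, 0], [0, 0, 0], [0, 0, 0], [0, 0, 0], [0, 0, 0], [0, 0, 0], [0, 0, 0]], claw=[1, 1, 1, 1, 1, 1, 1, 1, 1, 1])

```text
t: 14.95
tool_pos: [0.5512, 0.3396, 0.0893]
ee_rot: [0.0, 0.983, 0.184, 0.0]
force: [-0.9, -0.9, -1.0]
finger_gap: 0.282
```

>>> drive_tool(slide=[[0, 0, 0.6], [0, 0, 1.2], [0, 0, 1.8], [0, 0, 2.4], [0, 0, 3], [0, 0, 3], [0, 0, 3], [0, 0, 3], [0, 0, 3], [0, 0, 3]], angular=[[0, 0, 0], [0, 0, 0], [0, 0, 0], [0, 0, 0], [0, 0, 0], [0, 0, 0], [0, 0, 0], [0, 0, 0], [0, 0, 0], [0, 0, 0]], claw=[1, 1, 1, 1, 1, 1, 1, 1, 1, 1])

```text
t: 15.95
tool_pos: [0.5512, 0.3397, 0.0863]
ee_rot: [-0.0, 0.983, 0.184, 0.0]
force: [-0.8, 1.1, -0.6]
finger_gap: 0.277
```

>>> drive_tool(slide=[[0, 0, 0.4], [0, 0, 0.8], [0, 0, 1.2], [0, 0, 1.6], [0, 0, 2], [0, 0, 2], [0, 0, 2], [0, 0, 2], [0, 0, 2], [0, 0, 2]], angular=[[0, 0, 0], [0, 0, 0], [0, 0, 0], [0, 0, 0], [0, 0, 0], [0, 0, 0], [0, 0, 0], [0, 0, 0], [0, 0, 0], [0, 0, 0]], claw=[1, 1, 1, 1, 1, 1, 1, 1, 1, 1])

```text
t: 16.95
tool_pos: [0.5512, 0.3399, 0.0844]
ee_rot: [-0.0, 0.983, 0.184, 0.0]
force: [-1.2, 1.9, 2.9]
finger_gap: 0.279
```

>>> drive_tool(slide=[[0, -0.2, 0.2], [0, -0.5, 0.4], [0, -0.5, 0.6], [0, -0.5, 0.8], [0, -0.5, 1], [0, -0.5, 1], [0, -0.5, 1], [0, -0.5, 1], [0, -0.5, 1], [0, -0.5, 1]], angular=[[0, 0, 0], [0, 0, 0], [0, 0, 0], [0, 0, 0], [0, 0, 0], [0, 0, 0], [0, 0, 0], [0, 0, 0], [0, 0, 0], [0, 0, 0]], claw=[1, 1, 1, 1, 1, 1, 1, 1, 1, 1])

```text
t: 17.95
tool_pos: [0.5511, 0.34, 0.0832]
ee_rot: [0.0, 0.983, 0.184, -0.0]
force: [-0.5, 1.3, 2.7]
finger_gap: 0.278
```

Run:
```python
from h import *
s=sense();print(s["t"],s["tool_pos"],s["force"],s["torque"])
im=capture("wrist")
z=cv2.resize(im[140:290,200:370,::-1],None,fx=4,fy=4,interpolation=2);cv2.imwrite("pics/z10.png",z)
s=sense();print(s["force"])
```

```text
17.95 [0.55105297 0.34000437 0.08323732] [-0.50470888  1.32727435  2.73474529] [0.39603476 0.3342024  0.01292091]
[-1.31960764  1.2774496   1.40362421]
```

View pics/z10.png

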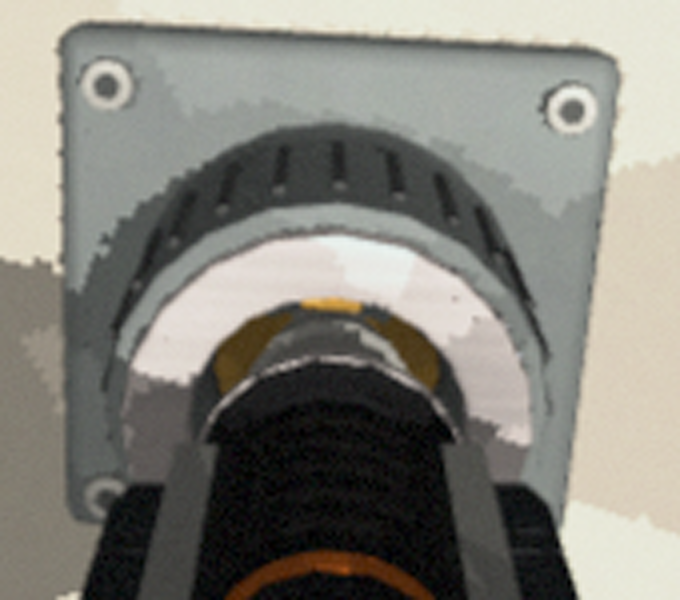

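>>> drive_tool(slide=[[0, -0.2, 0.2], [0, -0.4, 0.4], [0, -0.4, 0.6], [0, -0.4, 0.8], [0, -0.4, 1], [0, -0.4, 1.2], [0, -0.4, 1.5], [0, -0.4, 1.5], [0, -0.4, 1.5], [0, -0.4, 1.5]], angular=[[0, 0, 0], [0, 0, 0], [0, 0, 0], [0, 0, 0], [0, 0, 0], [0, 0, 0], [0, 0, 0], [0, 0, 0], [0, 0, 0], [0, 0, 0]], claw=[1, 1, 1, 1, 1, 1, 1, 1, 1, 1])

```text
t: 19.0
tool_pos: [0.5509, 0.3402, 0.0817]
ee_rot: [0.0, 0.983, 0.184, -0.0]
force: [-0.4, 0.3, 2.0]
finger_gap: 0.281
```

```bash
cat > f.py <<'E'
from h import *
F=[];T=[]
for i in range(4):
    s=sense();F.append(s["force"]);T.append(s["torque"]);capture("wrist")
s=sense();F.append(s["force"]);T.append(s["torque"])
print(s["t"],s["tool_pos"].round(5),"F",np.mean(F,0).round(2),np.std(F,0).round(2),np.mean(T,0).round(3),s["ee_rot"].round(4),s["finger_gap"])
E
python3 f.py
```

```text
19.2 [0.55095 0.34021 0.0817 ] F [-0.7  -0.05  2.27] [0.29 0.27 0.31] [-0.068  0.137 -0.005] [ 1.000e-04  9.830e-01  1.838e-01 -0.000e+00] 0.27901755333219264
```

>>> drive_tool(slide=[[-0.2, 0, 0.2], [-0.2, 0, 0.4], [-0.2, 0, 0.6], [-0.2, 0, 0.8], [-0.2, 0, 1], [-0.2, 0, 1.2], [-0.2, 0, 1.5], [-0.2, 0, 1.5], [-0.2, 0, 1.5], [-0.2, 0, 1.5]], angular=[[0, 0, 0], [0, 0, 0], [0, 0, 0], [0, 0, 0], [0, 0, 0], [0, 0, 0], [0, 0, 0], [0, 0, 0], [0, 0, 0], [0, 0, 0]], claw=[1, 1, 1, 1, 1, 1, 1, 1, 1, 1])

```text
t: 20.2
tool_pos: [0.5508, 0.3403, 0.0803]
ee_rot: [0.0, 0.983, 0.184, 0.0]
force: [0.3, -0.8, 2.9]
finger_gap: 0.277
```

```bash
python3 f.py
```

```text
20.4 [0.55075 0.34032 0.08028] F [ 0.01 -0.94  3.17] [0.57 0.28 0.3 ] [-0.223 -0.069  0.002] [0.     0.983  0.1838 0.    ] 0.2778973608456113
```

>>> drive_tool(slide=[[0, 0.2, 0.2], [0, 0.2, 0.4], [0, 0.2, 0.6], [0, 0.2, 0.8], [0, 0.2, 1], [0, 0.2, 1.2], [0, 0.2, 1.5], [0, 0.2, 1.5], [0, 0.2, 1.5], [0, 0.2, 1.5]], angular=[[0, 0, 0], [0, 0, 0], [0, 0, 0], [0, 0, 0], [0, 0, 0], [0, 0, 0], [0, 0, 0], [0, 0, 0], [0, 0, 0], [0, 0, 0]], claw=[1, 1, 1, 1, 1, 1, 1, 1, 1, 1])

```text
t: 21.4
tool_pos: [0.5509, 0.3404, 0.0792]
ee_rot: [-0.0, 0.983, 0.184, 0.0]
force: [-0.2, -0.7, 7.2]
finger_gap: 0.278
```

```bash
python3 f.py
```

```text
21.6 [0.55091 0.34036 0.0792 ] F [-0.42 -0.78  6.98] [0.46 0.64 0.43] [-0.296  0.152  0.027] [-1.000e-04  9.830e-01  1.839e-01  2.000e-04] 0.27586698536901944
```

>>> drive_tool(slide=[[0, 0, 0.1], [0, 0, 0.2], [0, 0, 0.3], [0, 0, 0.4], [0, 0, 0.5], [0, 0, 0.6], [0, 0, 0.7], [0, 0, 0.8], [0, 0, 0.9], [0, 0, 1.0]], angular=[[0, 0, 0], [0, 0, 0], [0, 0, 0], [0, 0, 0], [0, 0, 0], [0, 0, 0], [0, 0, 0], [0, 0, 0], [0, 0, 0], [0, 0, 0]], claw=[1, 1, 1, 1, 1, 1, 1, 1, 1, 1])

```text
t: 22.6
tool_pos: [0.551, 0.3405, 0.0786]
ee_rot: [-0.0, 0.983, 0.184, 0.0]
force: [-0.6, -1.7, 9.4]
finger_gap: 0.281
```

```bash
python3 f.py
```

```text
22.8 [0.55103 0.34044 0.0786 ] F [-1.04 -1.43  9.44] [0.5  0.24 0.49] [-0.434  0.286  0.001] [-1.000e-04  9.830e-01  1.838e-01  3.000e-04] 0.27901975602605883
```

>>> drive_tool(slide=[[-0.1, 0.1, 0.1], [-0.2, 0.2, 0.2], [-0.2, 0.2, 0.3], [-0.2, 0.2, 0.4], [-0.2, 0.2, 0.5], [-0.2, 0.2, 0.6], [-0.2, 0.2, 0.7], [-0.2, 0.2, 0.8], [-0.2, 0.2, 1.0], [-0.2, 0.2, 1.2]], angular=[[0, 0, 0], [0, 0, 0], [0, 0, 0], [0, 0, 0], [0, 0, 0], [0, 0, 0], [0, 0, 0], [0, 0, 0], [0, 0, 0], [0, 0, 0]], claw=[1, 1, 1, 1, 1, 1, 1, 1, 1, 1])

```text
t: 23.8
tool_pos: [0.5511, 0.3405, 0.0778]
ee_rot: [-0.0, 0.983, 0.184, 0.001]
force: [-2.3, -1.8, 12.9]
finger_gap: 0.277
```

```bash
python3 f.py
```

```text
24.0 [0.55108 0.34044 0.07781] F [-1.7  -1.86 11.55] [0.44 0.44 0.7 ] [-0.451  0.38   0.011] [-2.000e-04  9.830e-01  1.838e-01  6.000e-04] 0.27809249265920954
```

>>> drive_tool(slide=[[0, 0, 0], [0, 0, 0], [0, 0, 0], [0, 0, 0], [0, 0, 0], [0, 0, 0], [0, 0, 0], [0, 0, -10], [0, 0, -40], [0, 0, -60]], angular=[[0, 0, 0], [0, 0, 0], [0, 0, 0], [0, 0, 0], [0, 0, 0], [0, 0, 0], [0, 0, 0], [0, 0, 0], [0, 0, 0], [0, 0, 0]], claw=[-0.8, -0.8, -0.8, -0.8, -0.8, -0.8, -0.8, -0.8, -0.8, -0.8])

```text
t: 25.0
tool_pos: [0.5511, 0.3405, 0.1387]
ee_rot: [-0.0, 0.983, 0.184, 0.001]
force: [0.7, 0.2, 0.2]
finger_gap: 0.9
```

```bash
python3 f.py
python3 - <<'E'
from h import *
s=sense();im=capture("wrist");cv2.imwrite("pics/wrist11.png",im[:,:,::-1]);print(s["t"],s["tool_pos"],s["ee_rot"])
im=im[:,:,::-1].copy()
z=cv2.resize(im[120:320,180:380],None,fx=3,fy=3,interpolation=2);cv2.imwrite("pics/z11.png",z)
im=capture("scene");cv2.imwrite("pics/z11s.png",cv2.resize(im[130:280,150:320,::-1],None,fx=4,fy=4,interpolation=2))
print(proj("wrist",[.5508,.3405,.1125],s))
E
```

```text
25.2 [0.55093 0.34    0.13727] F [0.07 0.01 0.22] [0.77 0.47 1.1 ] [ 0.02   0.01  -0.004] [-1.000e-04  9.830e-01  1.838e-01  5.000e-04] 0.9014188248254084
25.2 [0.55092543 0.33999955 0.1372737 ] [-1.34630222e-04  9.82963532e-01  1.83799890e-01  5.26306958e-04]
[245.97809121 279.54982305]
```

View pics/z11.png

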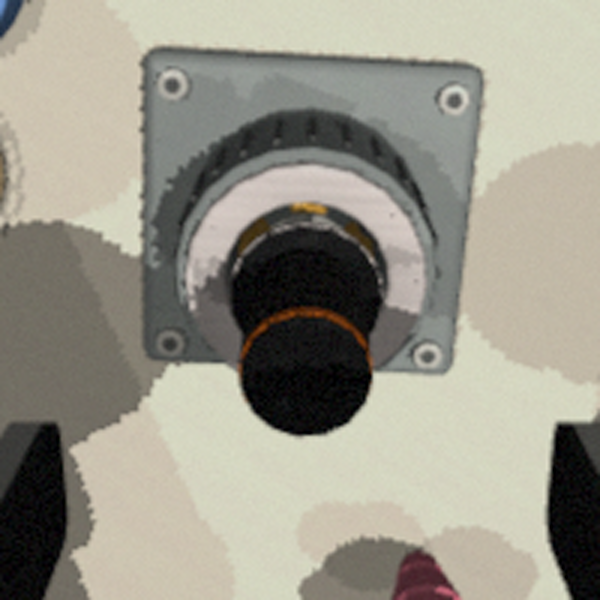

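View pics/z11s.png

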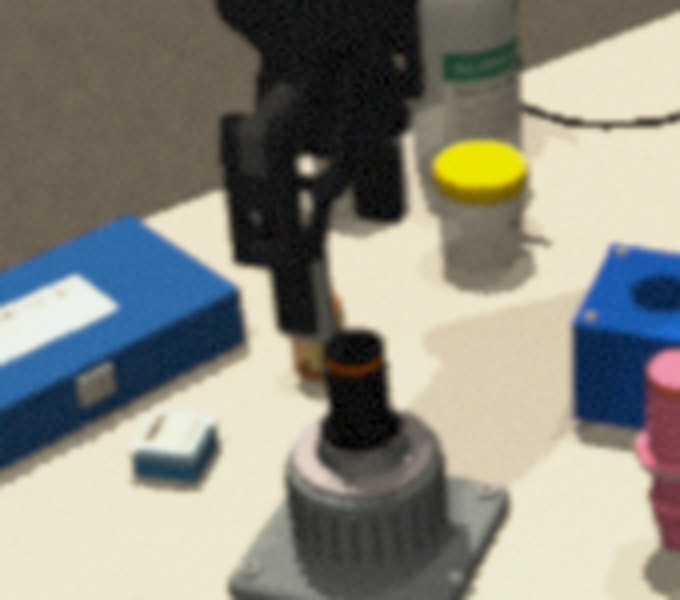

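>>> drive_tool(slide=[[0, 0, 0], [0, 0, 0], [0, 0, 0], [0, 0, 0], [0, 0, 0], [0, 0, 5], [0, 0, 10], [0, 0, 15], [0, 0, 18], [0, 0, 18]], angular=[[0, 0, 0], [0, 0, 0], [0, 0, 0], [0, 0, 0], [0, 0, 0], [0, 0, 0], [0, 0, 0], [0, 0, 0], [0, 0, 0], [0, 0, 0]], claw=[1, 1, 1, 1, 1, 1, 1, 1, 1, 1])

```text
t: 26.3
tool_pos: [0.5503, 0.3396, 0.1178]
ee_rot: [0.0, 0.983, 0.184, -0.001]
force: [0.4, -0.2, -0.2]
finger_gap: -0.002
```

```bash
python3 f.py;python3 - <<'E'
from h import *
im=capture("scene");cv2.imwrite("pics/z12s.png",cv2.resize(im[130:280,150:320,::-1],None,fx=4,fy=4,interpolation=2))
E
```

```text
26.5 [0.55079 0.34005 0.1188 ] F [-0.26  0.05 -0.05] [0.51 0.26 0.14] [-0.019 -0.001  0.003] [-1.000e-04  9.830e-01  1.839e-01  2.000e-04] -0.0009112539144617742
```

View pics/z12s.png

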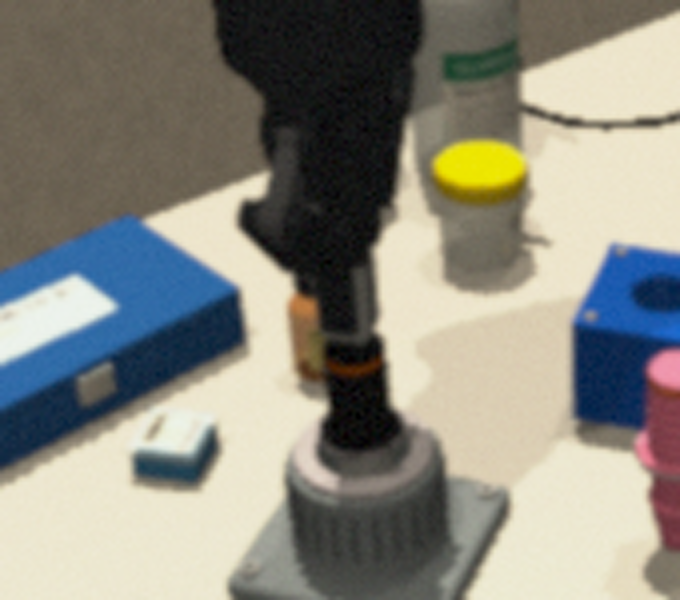

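>>> drive_tool(slide=[[0, 0, 0.5], [0, 0, 1.0], [0, 0, 1.5], [0, 0, 2], [0, 0, 2.5], [0, 0, 3], [0, 0, 3.5], [0, 0, 4], [0, 0, 4.5], [0, 0, 4.5]], angular=[[0, 0, 0], [0, 0, 0], [0, 0, 0], [0, 0, 0], [0, 0, 0], [0, 0, 0], [0, 0, 0], [0, 0, 0], [0, 0, 0], [0, 0, 0]], claw=[1, 1, 1, 1, 1, 1, 1, 1, 1, 1])

```text
t: 27.55
tool_pos: [0.5507, 0.3399, 0.114]
ee_rot: [0.0, 0.983, 0.184, -0.0]
force: [-0.1, -0.3, 0.3]
finger_gap: -0.001
```

>>> drive_tool(slide=[[0, 0, 0.2], [0, 0, 0.4], [0, 0, 0.6], [0, 0, 0.8], [0, 0, 1], [0, 0, 1.2], [0, 0, 1.4], [0, 0, 1.5], [0, 0, 1.5], [0, 0, 1.5]], angular=[[0, 0, 0], [0, 0, 0], [0, 0, 0], [0, 0, 0], [0, 0, 0], [0, 0, 0], [0, 0, 0], [0, 0, 0], [0, 0, 0], [0, 0, 0]], claw=[1, 1, 1, 1, 1, 1, 1, 1, 1, 1])

```text
t: 28.55
tool_pos: [0.5507, 0.34, 0.1127]
ee_rot: [-0.0, 0.983, 0.184, 0.0]
force: [-0.2, 1.0, 1.1]
finger_gap: 0.001
```

Contact is about to start, near the expected top height (0.1124).

>>> drive_tool(slide=[[0, 0, 0.1], [0, 0, 0.2], [0, 0, 0.3], [0, 0, 0.4], [0, 0, 0.5], [0, 0, 0.6], [0, 0, 0.7], [0, 0, 0.8], [0, 0, 0.8], [0, 0, 0.8]], angular=[[0, 0, 0], [0, 0, 0], [0, 0, 0], [0, 0, 0], [0, 0, 0], [0, 0, 0], [0, 0, 0], [0, 0, 0], [0, 0, 0], [0, 0, 0]], claw=[1, 1, 1, 1, 1, 1, 1, 1, 1, 1])

```text
t: 29.55
tool_pos: [0.5511, 0.3403, 0.1125]
ee_rot: [-0.0, 0.983, 0.184, 0.001]
force: [-1.0, -0.3, 8.1]
finger_gap: -0.005
```

```bash
python3 f.py
```

```text
29.75 [0.55111 0.34029 0.11255] F [-0.28 -0.2   7.04] [0.36 0.49 0.58] [-0.107  0.151  0.005] [-2.000e-04  9.830e-01  1.838e-01  6.000e-04] -0.0012817804561386153
```

>>> drive_tool(slide=[[0, 0, 0.1], [0, 0, 0.2], [0, 0, 0.3], [0, 0, 0.4], [0, 0, 0.5], [0, 0, 0.6], [0, 0, 0.7], [0, 0, 0.8], [0, 0, 0.8], [0, 0, 0.8]], angular=[[0, 0, 0], [0, 0, 0], [0, 0, 0], [0, 0, 0], [0, 0, 0], [0, 0, 0], [0, 0, 0], [0, 0, 0], [0, 0, 0], [0, 0, 0]], claw=[1, 1, 1, 1, 1, 1, 1, 1, 1, 1])

```text
t: 30.75
tool_pos: [0.5515, 0.3407, 0.1124]
ee_rot: [-0.001, 0.983, 0.184, 0.001]
force: [-0.8, -0.7, 10.4]
finger_gap: 0.003
```

```bash
python3 f.py
```

```text
30.95 [0.55154 0.34075 0.1125 ] F [-0.6  -0.59 10.23] [0.2  0.29 0.26] [-0.185  0.208 -0.019] [-5.000e-04  9.830e-01  1.838e-01  1.200e-03] 0.002187449338879045
```

>>> drive_tool(slide=[[0, 0, 0.1], [0, 0, 0.2], [0, 0, 0.3], [0, 0, 0.4], [0, 0, 0.5], [0, 0, 0.6], [0, 0, 0.7], [0, 0, 0.8], [0, 0, 0.8], [0, 0, 0.8]], angular=[[0, 0, 0], [0, 0, 0], [0, 0, 0], [0, 0, 0], [0, 0, 0], [0, 0, 0], [0, 0, 0], [0, 0, 0], [0, 0, 0], [0, 0, 0]], claw=[1, 1, 1, 1, 1, 1, 1, 1, 1, 1])

```text
t: 31.95
tool_pos: [0.5519, 0.3411, 0.1122]
ee_rot: [-0.001, 0.983, 0.184, 0.002]
force: [-1.2, -0.7, 13.7]
finger_gap: 0.001
```

```bash
python3 f.py
```

```text
32.15 [0.5519  0.34112 0.11228] F [-1.09 -0.49 13.34] [0.13 0.35 0.34] [-0.16   0.257 -0.019] [-8.000e-04  9.830e-01  1.839e-01  1.700e-03] -0.0019141334619772294
```

>>> drive_tool(slide=[[0, 0, 0.1], [0, 0, 0.2], [0, 0, 0.3], [0, 0, 0.4], [0, 0, 0.5], [0, 0, 0.6], [0, 0, 0.7], [0, 0, 0.7], [0, 0, 0.7], [0, 0, 0.7]], angular=[[0, 0, 0], [0, 0, 0], [0, 0, 0], [0, 0, 0], [0, 0, 0], [0, 0, 0], [0, 0, 0], [0, 0, 0], [0, 0, 0], [0, 0, 0]], claw=[1, 1, 1, 1, 1, 1, 1, 1, 1, 1])

```text
t: 33.15
tool_pos: [0.5521, 0.3413, 0.1119]
ee_rot: [-0.001, 0.983, 0.184, 0.002]
force: [-0.8, -0.7, 14.7]
finger_gap: -0.001
```

```bash
python3 f.py
```

```text
33.35 [0.55203 0.3413  0.11184] F [-1.16 -0.93 14.39] [0.34 0.53 0.45] [-0.2    0.271 -0.009] [-9.000e-04  9.829e-01  1.839e-01  1.900e-03] 0.0005449712951077865
```

>>> drive_tool(slide=[[0, 0, 0.1], [0, 0, 0.2], [0, 0, 0.3], [0, 0, 0.4], [0, 0, 0.5], [0, 0, 0.6], [0, 0, 0.7], [0, 0, 0.8], [0, 0, 0.8], [0, 0, 0.8]], angular=[[0, 0, 0], [0, 0, 0], [0, 0, 0], [0, 0, 0], [0, 0, 0], [0, 0, 0], [0, 0, 0], [0, 0, 0], [0, 0, 0], [0, 0, 0]], claw=[1, 1, 1, 1, 1, 1, 1, 1, 1, 1])

```text
t: 34.35
tool_pos: [0.5523, 0.3415, 0.1114]
ee_rot: [-0.001, 0.983, 0.184, 0.002]
force: [-0.7, -0.6, 15.8]
finger_gap: 0.001
```

```bash
python3 f.py
```

```text
34.55 [0.55225 0.34145 0.11139] F [-1.33 -0.61 15.7 ] [0.51 0.5  0.4 ] [-0.226  0.339 -0.003] [-0.001   0.983   0.1838  0.0021] -0.0020462387207599493
```

15.7 N steady: that is the target. Lifting straight off, staying shut.

>>> drive_tool(slide=[[0, 0, -1], [0, 0, -2], [0, 0, -4], [0, 0, -8], [0, 0, -15], [0, 0, -25], [0, 0, -40], [0, 0, -60], [0, 0, -60], [0, 0, -60]], angular=[[0, 0, 0], [0, 0, 0], [0, 0, 0], [0, 0, 0], [0, 0, 0], [0, 0, 0], [0, 0, 0], [0, 0, 0], [0, 0, 0], [0, 0, 0]], claw=[1, 1, 1, 1, 1, 1, 1, 1, 1, 1])

```text
t: 35.55
tool_pos: [0.551, 0.3401, 0.1696]
ee_rot: [-0.0, 0.983, 0.184, 0.001]
force: [0.3, 0.3, -0.0]
finger_gap: 0.002
```

```bash
python3 f.py
python3 - <<'E'
from h import *
im=capture("wrist");cv2.imwrite("pics/z13.png",cv2.resize(im[100:310,180:380,::-1],None,fx=2.8,fy=2.8,interpolation=2))
s=sense();print(proj("wrist",[.5508,.3403,.1114],s),proj("wrist",[.5508,.3403,.06],s))
im=capture("scene");cv2.imwrite("pics/z13s.png",cv2.resize(im[130:280,150:320,::-1],None,fx=4,fy=4,interpolation=2))
E
```

```text
35.75 [0.55022 0.33953 0.16785] F [ 0.2  -0.02 -0.07] [0.37 0.24 0.52] [ 0.001 -0.006  0.02 ] [ 3.000e-04  9.829e-01  1.839e-01 -7.000e-04] -0.002049384158090626
[223.55248257 279.91539003] [199.39598341 280.25251491]
```

View pics/z13.png

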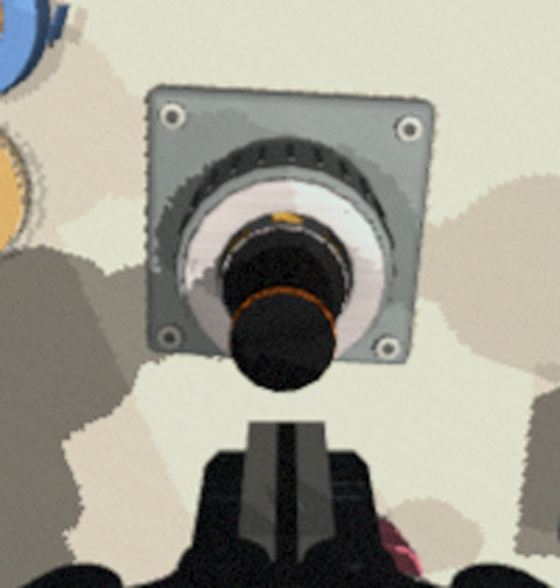

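View pics/z13s.png

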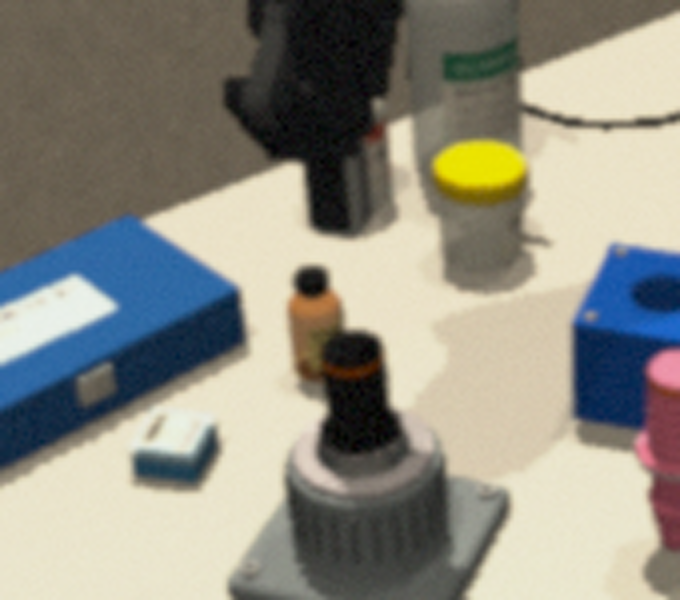

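```bash
python3 -c "
from rig import *
print(job_done()); print(sense()['t'])"
```

```text
the job is handed in; nothing more can be done
None
the job is handed in; nothing more can be done
```

I moved the black holder from the block into the spindle collet, wedged it with a steady push of about 15.7 N, and let go. I handed the job in at about 36 s; the hand-in reported no verdict.

- **Pressing:** I pushed gripped, past the light first give of about 3–4 N, to roughly 12–13 N. After letting go and looking, I pushed on the flat top with shut fingers. There the force rose steadily, with five-reading averages of 7.0, 10.2, 13.3, 14.4 and 15.7 N. No reading I took came near 19 N.
- **Last checks:** With the fingers about 56 mm above the holder, the wrist force read about zero. Both pictures showed the holder upright and centred in the mouth, with the pot, oil bottle and cover-glass box standing where they were. From the push height, the shank's end sits about 44–45 mm below the mouth.
- **What disagreed or went uncorrected:**
  - The top camera put the holder and socket about 5 mm from where the wrist camera did, so I aligned by the wrist camera.
  - During the gripped push a side force of up to about 2.5 N built up.
  - During the top push the fingertips drifted about 1.5 mm sideways on the top.
- **Not measured:** The squeeze left in the jaws cannot be read directly. I inferred it from the push.

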